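# Seat the keyed drive shaft in the mixer's pulley hub and hold it home

### The arm

A 6-joint arm with a two-finger parallel gripper is mounted at the origin on a cart in front of the work surface, level with it; the furniture and walls round the work are solid. World frame = base frame: x ahead of the robot, y to its left, z up, the work surface at z = 0. Lengths are in m, angles in rad, forces in N, time in s.
With the tool pointing down it reaches from about 0.25 to 0.775 m from the base axis. Payload 4 kg.
Tool frame: the origin (TCP) lies midway between the tips of the shut fingers; the grasp point (between the pads) lies 19 mm behind it (robot.tcp_to_grasp is the distance from the TCP to the grasp point, in m); x points along the fingers, y is the direction in which the jaws open and shut, and the axes are right-handed (so a half turn about x gives the same grasp; the last joint's range is limited). The gripper opens to 94 mm and grips with 3 to 60 N. Pads are 16 mm wide; open, the fingers measure 119 mm over their backs; the gripper's body (75 mm by 177 mm) begins 78 mm behind the grasp point.
Start: joints at [-1.237, 0.087, 1.371, -0, 1.684, -0.103], TCP at [0.233, -0.498, 0.206] pointing down, gripper open.
Joint ranges: [-3.1, 3.1], [-0.76, 2.03], [0.27, 2.55], [-1.08, 4.22], [0.17, 2.65], [-2.57, 2.57]. Speed limits (rad/s): [2.79, 2.79, 3.14, 3.14, 3.14, 3.14].

### API

Orientations are given as [roll, pitch, yaw] about the fixed x, y, z axes, in that order (R = Rz(yaw) Ry(pitch) Rx(roll)).
In Python, from bench import robot gives the robot as it stands.
- The arm moves only by the tool send_rows, never from a script. Its argument "increments" is a list of rows, each a list of 5 numbers: the opening, from -1 (shut) to 1 (fully open), so that 0 is half open, then the shift along the tool's x, y, z in m, then the turn about the tool's x in rad. In form: [[hand, tx, ty, tz, roll], ...]. A call has 1 to 5 rows; each row is the pose to reach, as a shift and turn from the pose commanded when the call began, along the tool's axes at that moment; what a row does not reach only later rows make up. A row lasts 1/12 s, in which the tool goes at most 41.7 mm and 7.16 degrees, less where a joint would pass 70% of its speed; a pose out of reach is approached as far as the arm can. A call with a gripper value outside its range is refused whole. The fingers move at their own pace and stop on an object; the grip force is fixed at half the most. Time passes only in rows, so rows that repeat a pose let the fingers close. It gives the time, the measured TCP pose, the force and the opening at its end, in the units of the state.
- robot.get_obs(): the state, without advancing time (a new reading comes with each control period).
- robot.snapshot(name): name is "side" or "top" or "wrist"; returns a dict with "image" (400x640x3 uint8, red, green, blue), "intrinsics" (3x3 intrinsics, pixels), "world_from_camera" (4x4, takes a point from camera to world coordinates). Camera axes: x right, y down, z forward; pixel columns grow to the right and rows downward; lengths in m; the calibration is good to about 2 mm. A picture is of the moment at which its call begins. There is no depth.
- robot.close_job(): hands the job in, once; it reports no verdict.
The state is a dict: "time": time; "joint_positions": joint angles; "qvel": joint speeds; "joint_torque": joint torques, N m; "tool_pos": TCP position; "ee_rot": TCP orientation; "wrist_force": force on the tool from outside, world axes, zero at the start; "wrist_torque": the same for the moment, N m; "width": finger opening in m.
Only numpy, scipy, OpenCV 4.12 (cv2) and the standard library are available. Lean on these libraries where they do the work, as an engineer would, in place of code of your own. Each camera call takes 0.05 s, during which the arm holds its last target.

### The job

Take the keyed shaft by its black grip out of its parking stand and lower it into the pulley hub of the mixer drive, turning it under light pressure until its key slips into the keyway, and keep pushing until its flange sits flush on the hub, against the spring under it. The spring would lift it again, so finish while still holding the grip and pressing the shaft fully home, ready for a colleague to tighten the set screws. Leave the other things on the bench where they are.

Things in the scene. Friction and masses are not known exactly. Their poses are not given: they have to be found in the camera images.
- shaft_grip (a point): Centre of the black grip of the upright loose keyed shaft (0.28 kg). Grip: 40 mm along its x, 20 mm along its y (hold it across y), 40 mm high, so 20 mm above and below this point. Under it a steel flange, 48 mm across, 6 mm thick, its underside 26 mm below this point. z points up along the shaft; the key is on the -x side, marked by a red stripe on the grip's top and -x end
- shaft_tip (a point): Lower end of the same shaft, on its axis, 66 mm below shaft_grip, axes the same. The shaft is 20 mm in diameter, tapered to 13 mm over the last 5 mm; it is plain and round for 16 mm up to the key. At the start the shaft hangs by its flange in the stand's hole with up to 6 mm play, key within 0.6 rad of facing the robot
- shaft_key (a point): Middle of the brass key on the shaft: 39 mm below shaft_grip and 12 mm to its -x side. The key is 6 mm wide, 22 mm long (from 28 to 50 mm below shaft_grip) and stands 4.5 mm out of the shaft; its lower end is narrowed to 4 mm. Within some 0.1 rad of the keyway it slips in; else it rests on the hub's top face with the shaft 16 mm in (shaft_grip 50 mm above the face), and drops in when the shaft is turned under light pressure
- hub_mouth (a point): Centre of the steel pulley hub's top face, at the mouth of its bore; z up, x and y along the drive's housing (this frame does not turn with the hub). Hub 44 mm across, 54 mm high, a V-pulley 66 mm across round its foot. Bore 22 mm in diameter, edge chamfered 2 mm. The shaft is home when its flange rests on this face: tip 40 mm down, shaft_grip 26 mm above this point, key in the keyway
- drive_base: Mixer drive under the hub, fixed: white housing 150x104 mm, 40 mm high, grey cover 68 mm high on its +x side; origin on the bench on the hub's axis. The hub stands turned by an unknown angle: its keyway (8 mm wide, down the whole bore, red stripe outside) points up to 0.45 rad either way from -x of this frame. Turning the hub itself takes 0.3 N m
- seat (a joint): travel of the sprung seat in the bore, m: 0 at rest (32 mm below the hub's face), 0.008 with the shaft home; it starts to give at 6 N and pushes back with 10 N when the shaft is home
- stand: the parking stand, fixed: an aluminium bridge 112 mm along y, 80 mm along x, its top plate 62 mm above the bench, with the 32 mm hole in the middle of it; on a black foot 124x94 mm. Origin at the middle of its underside, on the hole's axis, z up
- jar_green: bystander, to be left alone: the small jar with the green band (45 mm wide, 34 mm high), between stand and drive; its origin is the centre of its underside
- jar_blue: bystander, to be left alone: the jar with the blue band, 61 mm wide, 46 mm high, behind the work; origin at the centre of its underside
- jar_pink: bystander, to be left alone: the jar with the pink band, 65 mm wide, 50 mm high, behind the work; origin at the centre of its underside
- pot_red: bystander, to be left alone: the cream pot with red rim bands, 63 mm wide, 34 mm high, on the right; origin at the centre of its underside
- beaker: bystander, to be left alone: the empty glass beaker, 62 mm wide, 71 mm high, behind the work; origin at the centre of its underside
- mortar: bystander, to be left alone: the white porcelain mortar with its pestle, 143 mm wide, 91 mm high, on the left; origin at the centre of its underside
- boat: bystander, to be left alone: the white plastic weighing dish, 89 mm square, 19 mm high, on the left; origin at the centre of its underside
- spatula: bystander, to be left alone: the steel spatula with a black handle, 163 mm long, lying flat on the right; origin at the centre of its underside
There are look-alikes about, which are no part of the job. What is shaped like the part that bears shaft_grip but purple is not meant.

How it is judged:
By the outcome, as a careful person would: the job done as asked, in the order asked, and still so for the second after the job is handed in, while the arm keeps its last pose, push and grip.
It also fails if it takes over 51 s, if anything falls off the work surface, if the arm or the gripper's body presses on something with over 40 N, if the wrist force passes 120 N, or if a joint passes its speed limit or range.

## Working session

There is one attempt and no reset: what is moved stays moved. The work goes in short steps, Python scripts to look and compute and a tool call to move; the robot and the scene stay as the last step left them, time stands still between calls to the robot, and variables do not carry over. Pictures are saved under pics/ and viewed, and the job is handed in when it is done.

Besides the shell and the picture viewer there is one more tool, called after "Request:" as a command line: name --pt "numbers of a row" for each row, then --argument value for the rest. send_rows: Moves the arm, as the interface text tells. Its arguments: {"type":"object","properties":{"increments":{"type":"array"}},"required":["increments"]}

```bash
ls; mkdir -p pics; python3 - <<'E'
from bench import robot
import cv2,json
o=robot.get_obs()
for k,v in o.items(): print(k,v)
for n in ["side","top","wrist"]:
    s=robot.snapshot(n)
    cv2.imwrite(f"pics/{n}0.png",s["image"][:,:,::-1])
    print(n,s["intrinsics"].tolist(),s["world_from_camera"].round(4).tolist())
E
```

```text
pics
time 0.0
joint_positions [-1.23711587e+00  8.79490078e-02  1.37225403e+00 -3.20824972e-05
  1.68358919e+00 -1.03121413e-01]
qvel [ 6.60343010e-05  1.54766340e-03 -1.07221524e-03 -5.54028255e-04
  2.04504475e-03 -9.22135824e-04]
joint_torque [ 7.75718809e-05 -3.40184927e+01 -3.02426863e+01  7.18874834e-02
  3.30779341e-02 -1.73894668e-04]
tool_pos [ 0.23246778 -0.49784886  0.20430757]
ee_rot [-1.65942208  1.56859652  1.91896887]
wrist_force [ 0.04183037 -0.51536031  0.29396953]
wrist_torque [ 0.0060902  -0.00504628 -0.03729752]
width 0.09366661425300984
side [[469.0896421629539, 0.0, 324.53475577543685], [0.0, 469.0896421629539, 196.3372224050942], [0.0, 0.0, 1.0]] [[0.9998, 0.0108, 0.0156, 0.5674], [-0.0049, -0.6474, 0.7621, -1.1324], [0.0184, -0.762, -0.6473, 1.0657], [0.0, 0.0, 0.0, 1.0]]
top [[363.96579120414344, 0.0, 316.7836437746046], [0.0, 363.96579120414344, 191.52249889177062], [0.0, 0.0, 1.0]] [[0.0179, -0.9975, 0.0691, 0.5048], [-0.9998, -0.0184, -0.0061, 0.0223], [0.0074, -0.0689, -0.9976, 1.2698], [0.0, 0.0, 0.0, 1.0]]
wrist [[287.79835459601156, 0.0, 314.68029205749804], [0.0, 287.79835459601156, 197.93522636759835], [0.0, 0.0, 1.0]] [[0.423, -0.881, -0.2119, 0.2931], [-0.9061, -0.4119, -0.0964, -0.4698], [-0.0024, 0.2328, -0.9725, 0.3835], [0.0, 0.0, 0.0, 1.0]]
```

View pics/side0.png

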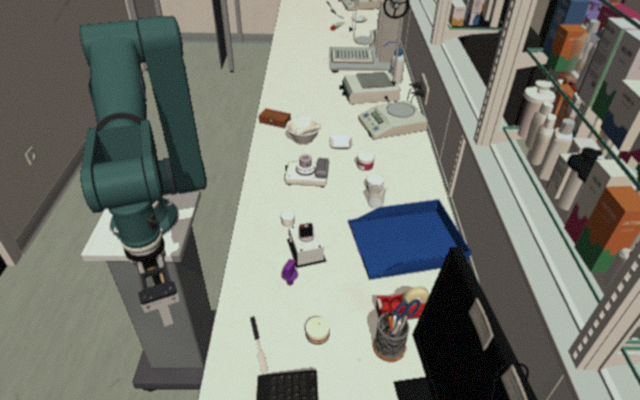

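View pics/top0.png

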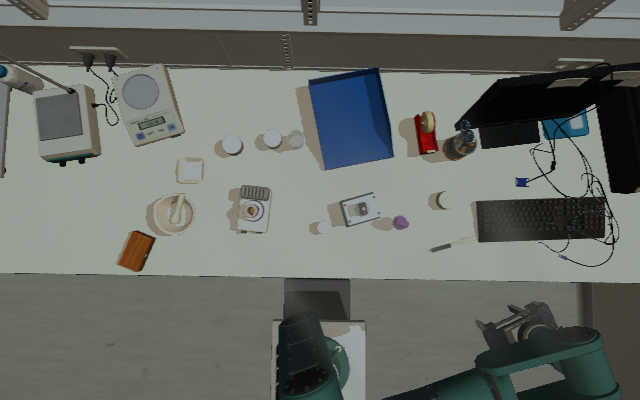

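View pics/wrist0.png

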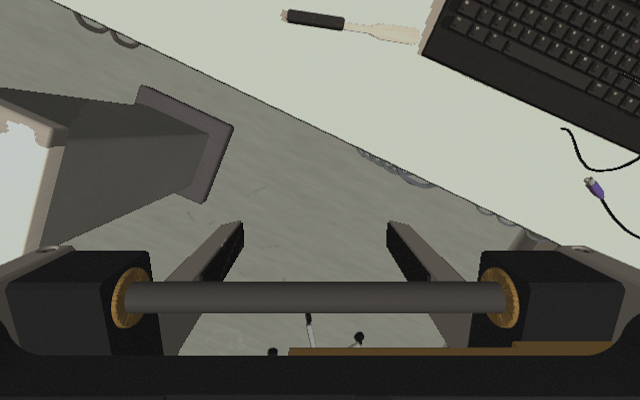

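```bash
python3 - <<'E'
import cv2,numpy as np
t=cv2.imread("pics/top0.png");s=cv2.imread("pics/side0.png")
a=cv2.resize(t[170:250,225:425],None,fx=4,fy=4,interpolation=cv2.INTER_CUBIC)
b=cv2.resize(s[145:285,270:350],None,fx=4,fy=4,interpolation=cv2.INTER_CUBIC)
cv2.imwrite("pics/a.png",a);cv2.imwrite("pics/b.png",b)
E
```

```text
(no output)
```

View pics/a.png

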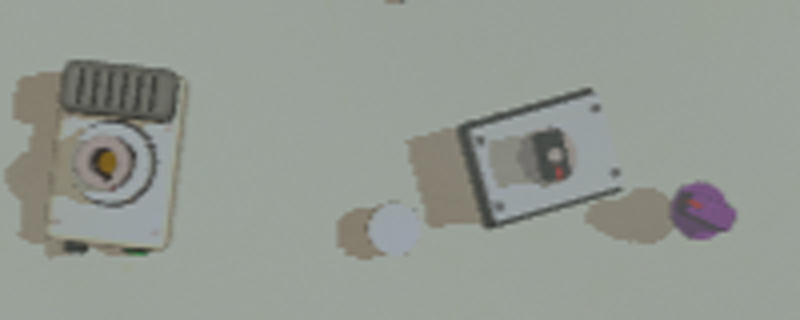

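View pics/b.png

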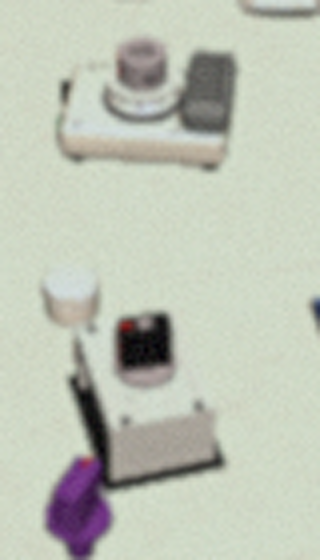

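```bash
cat > h.py <<'E'
import numpy as np,cv2
from bench import robot
from scipy.spatial.transform import Rotation as R
def ray(s,uv):
    K,T=np.array(s["intrinsics"]),np.array(s["world_from_camera"])
    d=T[:3,:3]@np.linalg.solve(K,[uv[0],uv[1],1.]); return T[:3,3],d/np.linalg.norm(d)
def plane(s,uv,z):
    o,d=ray(s,uv); return o+d*(z-o[2])/d[2]
def tri(obs):
    A=np.zeros((3,3));b=np.zeros(3)
    for s,uv in obs:
        o,d=ray(s,uv);P=np.eye(3)-np.outer(d,d);A+=P;b+=P@o
    x=np.linalg.solve(A,b)
    return x,[np.linalg.norm((np.eye(3)-np.outer(d,d))@(x-o)) for o,d in [ray(s,uv) for s,uv in obs]]
def snap(name,fn=None):
    s=robot.snapshot(name)
    if fn: cv2.imwrite("pics/"+fn+".png",s["image"][:,:,::-1])
    return s
def toolR(o): return R.from_euler('xyz',o["ee_rot"]).as_matrix()
def totool(o,dw): return toolR(o).T@np.array(dw)
E
python3 - <<'E'
from h import *
t=snap("top");s=snap("side")
print("grip top",plane(t,(363.2,208.7),.108),tri([(t,(363.2,208.7)),(s,(270+144/4,145+322/4))]))
print("hub z", tri([(t,(251.8,210.8)),(s,(270+141/4,145+48/4))]), [plane(t,(251.8,210.8),z) for z in(.09,.1)])
# red stripe
print("red",plane(t,(225+559/4,170+173/4),.108))
print("purple",plane(t,(225+702/4,170+210/4),.05))
for c in [(465,127),(593,90),(620,190),(492,226)]: print("foot",plane(t,(225+c[0]/4,170+c[1]/4),.005))
for c in [(65,65),(188,80),(165,248),(50,238)]: print("base",plane(t,(225+c[0]/4,170+c[1]/4),.04))
o=robot.get_obs();print(toolR(o).round(3))
E
```

```text
grip top [ 0.5330208  -0.13396764  0.108     ] (array([ 0.53419169, -0.13439281,  0.10446151]), [np.float64(0.0010859976414654838), np.float64(0.001085997641465464)])
hub z (array([0.5218159 , 0.22307354, 0.09598489]), [np.float64(0.0017368881451681945), np.float64(0.0017368881451683626)]) [array([0.52015871, 0.22400836, 0.09      ]), array([0.52002865, 0.22229848, 0.1       ])]
red [ 0.51861032 -0.13904759  0.108     ]
purple [ 0.49056042 -0.26707172  0.05      ]
foot [ 0.55829336 -0.0711909   0.005     ]
foot [ 0.59258998 -0.18237561  0.005     ]
foot [ 0.50606135 -0.20645248  0.005     ]
foot [ 0.47299065 -0.09570937  0.005     ]
base [0.60313349 0.27072608 0.04      ]
base [0.59232832 0.16640697 0.04      ]
base [0.45061761 0.18196229 0.04      ]
base [0.45726648 0.27860402 0.04      ]
[[-0.     0.423 -0.906]
 [ 0.001 -0.906 -0.423]
 [-1.    -0.001 -0.   ]]
```

```bash
cat >> h.py <<'E'
def yawy(o): y=toolR(o)[:,1]; return np.arctan2(y[1],y[0])
def plan(p0,a0,p1,a1,n):
    "n calls; prints per-call [tx,ty,tz,roll] total in tool axes (tool down) with linear interpolation"
    p0=np.array(p0,float);p1=np.array(p1,float)
    for i in range(n):
        a=a0+(a1-a0)*i/n; d=(p1-p0)/n
        print(i,np.round([-d[2],d[0]*np.cos(a)+d[1]*np.sin(a),d[0]*np.sin(a)-d[1]*np.cos(a),-(a1-a0)/n],4))
E
python3 - <<'E'
from h import *
o=robot.get_obs();print(yawy(o))
plan(o["tool_pos"],yawy(o),[.52,-.14,.215],1.87,5)
E
```

```text
-1.1340144358397866
0 [-0.002  -0.0406 -0.0824 -0.6008]
1 [-0.002   0.0131 -0.0909 -0.6008]
2 [-0.002   0.0622 -0.0676 -0.6008]
3 [-0.002   0.0895 -0.0206 -0.6008]
4 [-0.002   0.0855  0.0336 -0.6008]
```

Request:
send_rows --pt "1 0 -0.008 -0.0164 -0.12" --pt "1 -0.001 -0.016 -0.0328 -0.24" --pt "1 -0.001 -0.024 -0.049 -0.36" --pt "1 -0.002 -0.0325 -0.066 -0.48" --pt "1 -0.002 -0.0405 -0.082 -0.6"

```text
time: 0.67
tool_pos: [0.2903, -0.4262, 0.2075]
ee_rot: [2.262, 1.571, 0.163]
wrist_force: [-0.7, 0.2, -0.4]
width: 0.0942
```

Request:
send_rows --pt "1 0 0.0026 -0.018 -0.12" --pt "1 -0.001 0.0052 -0.036 -0.24" --pt "1 -0.001 0.0078 -0.054 -0.36" --pt "1 -0.002 0.0104 -0.073 -0.48" --pt "1 -0.002 0.013 -0.091 -0.6"

```text
time: 1.08
tool_pos: [0.3478, -0.3544, 0.2095]
ee_rot: [0.949, 1.571, -0.55]
wrist_force: [0.5, 0.8, -0.0]
width: 0.0941
```

Request:
send_rows --pt "1 0 0.0124 -0.0135 -0.12" --pt "1 -0.001 0.0248 -0.027 -0.24" --pt "1 -0.001 0.0373 -0.0405 -0.36" --pt "1 -0.002 0.05 -0.054 -0.48" --pt "1 -0.002 0.062 -0.0675 -0.6"

```text
time: 1.5
tool_pos: [0.4053, -0.283, 0.2116]
ee_rot: [0.416, 1.571, -0.482]
wrist_force: [0.1, -0.5, -0.1]
width: 0.094
```

Request:
send_rows --pt "1 0 0.018 -0.004 -0.12" --pt "1 -0.001 0.036 -0.008 -0.24" --pt "1 -0.001 0.054 -0.0125 -0.36" --pt "1 -0.002 0.072 -0.0165 -0.48" --pt "1 -0.002 0.09 -0.0205 -0.6"

```text
time: 1.92
tool_pos: [0.4633, -0.2113, 0.2136]
ee_rot: [-0.659, 1.571, -0.958]
wrist_force: [0.0, 0.3, -0.5]
width: 0.0942
```

Request:
send_rows --pt "1 0 0.017 0.0067 -0.12" --pt "1 -0.001 0.034 0.0135 -0.24" --pt "1 -0.001 0.051 0.02 -0.36" --pt "1 -0.002 0.068 0.027 -0.48" --pt "1 -0.002 0.0855 0.0335 -0.6"

```text
time: 2.33
tool_pos: [0.521, -0.1399, 0.2155]
ee_rot: [-1.796, 1.571, -1.495]
wrist_force: [-0.3, -0.2, 1.5]
width: 0.0937
```

```bash
python3 - <<'E'
from h import *
s=snap("wrist","w1")
o=robot.get_obs()
print(o["time"],o["tool_pos"],yawy(o),o["joint_positions"],s["world_from_camera"].round(3).tolist())
E
```

```text
2.3833 [ 0.52264429 -0.13718723  0.21518915] 1.8790229453061202 [-0.36352213  0.06337831  1.37705774  0.00291561  1.7006374  -2.24216468] [[-0.297, 0.929, 0.223, 0.456], [0.955, 0.288, 0.07, -0.16], [0.0, 0.234, -0.972, 0.395], [0.0, 0.0, 0.0, 1.0]]
```

View pics/w1.png

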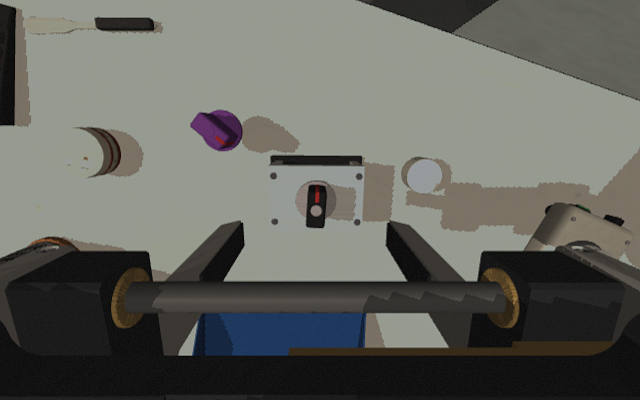

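```bash
python3 - <<'E'
from h import *
s=snap("wrist","w2")
im=s["image"]; c=im[155:245,255:385]
cv2.imwrite("pics/w2c.png",cv2.resize(c[:,:,::-1],None,fx=6,fy=6,interpolation=cv2.INTER_CUBIC))
E
```

```text
(no output)
```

View pics/w2c.png

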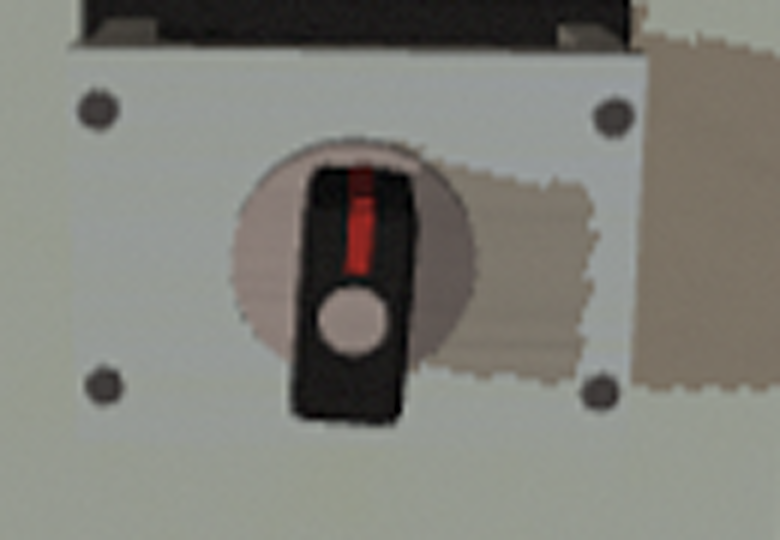

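```bash
python3 - <<'E'
from h import *
s=snap("wrist"); o=robot.get_obs()
f=lambda x,y,z:plane(s,(255+(x-2.5)/6,155+(y-2.5)/6),z)
c=f(353,320,.108);a=f(362.5,198,.108);b=f(347,419,.108)
print(c,a,b,np.linalg.norm(a-b),(a+b)/2, np.arctan2(*(b-a)[[1,0]]))
# stripe
a2=f(366,200,.108);b2=f(357,274,.108);print("stripe",np.arctan2(*(b2-a2)[[1,0]]),np.arctan2(*(c-a2)[[1,0]]))
l,r=f(301,308,.108),f(409,308,.108);print("width",np.linalg.norm(l-r))
fl,fr,ft=f(230,262,.068),f(476,262,.068),f(355,137,.068);print("flange",(fl+fr)/2,np.linalg.norm(fl-fr))
print(yawy(o),yawy(o)-np.pi/2,o["tool_pos"])
plan(o["tool_pos"],yawy(o),[c[0],c[1],.15],np.arctan2(*(b-a)[[1,0]])+np.pi/2,1)
E
```

```text
[ 0.53284435 -0.13624768  0.108     ] [ 0.51192559 -0.14099321  0.108     ] [ 0.55026696 -0.13199062  0.108     ] 0.03938409681283668 [ 0.53109628 -0.13649192  0.108     ] 0.23062354980068836
stripe 0.1810847726967201 0.19395093115717316
width 0.018535628818740924
flange [ 0.53233021 -0.13652524  0.068     ] 0.04781185535869305
1.8660814611515315 0.29528513435663495 [ 0.52067584 -0.13989388  0.21512278]
0 [ 0.0651 -0.0001  0.0127  0.0647]
```

Request:
send_rows --pt "1 0.018 0 0.004 0.03" --pt "1 0.036 0 0.008 0.065" --pt "1 0.054 0 0.012 0.065" --pt "1 0.072 0 0.012 0.065" --pt "1 0.09 0 0.012 0.065"

```text
time: 2.9
tool_pos: [0.5313, -0.1381, 0.1246]
ee_rot: [-2.312, 1.57, -2.085]
wrist_force: [0.1, -0.2, 0.3]
width: 0.0941
```

```bash
python3 - <<'E'
from h import *
s=snap("wrist","w3")
o=robot.get_obs();print(o["time"],o["tool_pos"],yawy(o)-np.pi/2)
E
```

```text
2.95 [ 0.5289304  -0.13722976  0.12013107] 0.2267976607648572
```

View pics/w3.png

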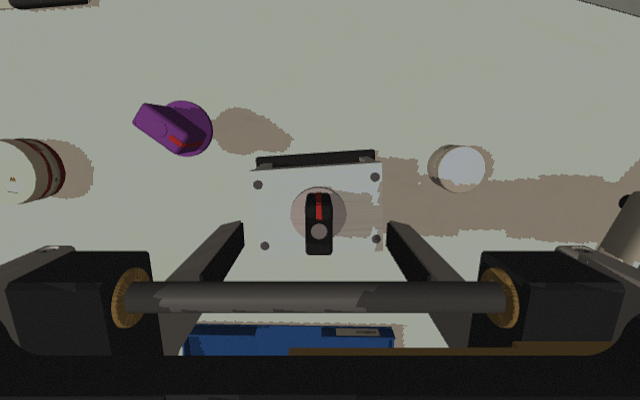

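Request:
send_rows --pt "1 0.015 0.002 0.002 0" --pt "1 0.03 0.002 0.002 0" --pt "1 0.045 0.002 0.002 0" --pt "1 0.05 0.002 0.002 0" --pt "1 0.05 0.002 0.002 0"

```text
time: 3.37
tool_pos: [0.532, -0.135, 0.0742]
ee_rot: [2.679, 1.568, 2.908]
wrist_force: [-0.2, 0.1, 0.3]
width: 0.0938
```

```bash
python3 - <<'E'
from h import *
s=snap("wrist","w4");s=snap("side")
cv2.imwrite("pics/s4.png",cv2.resize(s["image"][180:290,250:360,::-1],None,fx=5,fy=5,interpolation=cv2.INTER_CUBIC))
for i in range(3):
  o=robot.get_obs();print(o["time"],o["tool_pos"],yawy(o)-np.pi/2,o["wrist_force"])
E
```

```text
3.4667 [ 0.53362754 -0.13535012  0.07638924] 0.22893994301611342 [ 0.27419703 -0.21373292 -0.40555339]
3.4667 [ 0.53362754 -0.13535012  0.07638924] 0.22893994301611342 [ 0.27419703 -0.21373292 -0.40555339]
3.4667 [ 0.53362754 -0.13535012  0.07638924] 0.22893994301611342 [ 0.27419703 -0.21373292 -0.40555339]
```

View pics/w4.png

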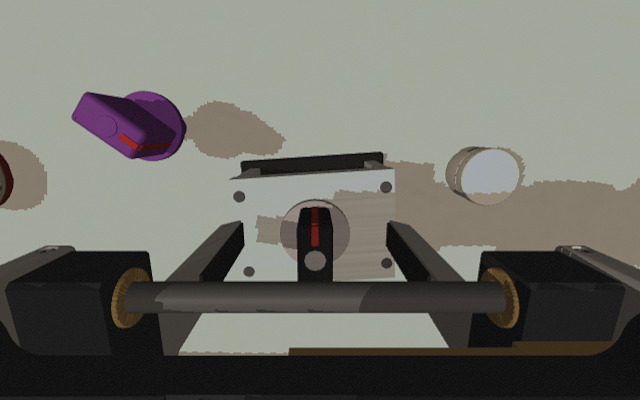

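View pics/s4.png

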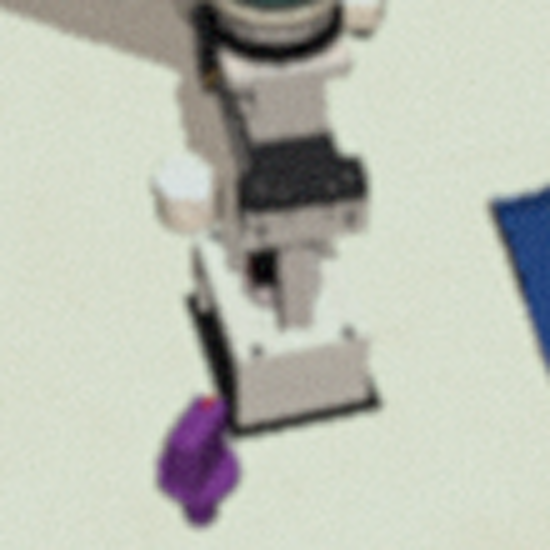

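Request:
send_rows --pt "-1 0 0 0 0" --pt "-1 0 0 0 0" --pt "-1 0 0 0 0" --pt "-1 0 0 0 0" --pt "-1 0 0 0 0"

```text
time: 3.88
tool_pos: [0.5336, -0.1348, 0.0759]
ee_rot: [-0.699, 1.57, -0.469]
wrist_force: [-0.7, 0.3, -0.5]
width: 0.0639
```

Request:
send_rows --pt "-1 0 0 0 0" --pt "-1 0 0 0 0" --pt "-1 0 0 0 0" --pt "-1 0 0 0 0" --pt "-1 0 0 0 0"

```text
time: 4.3
tool_pos: [0.5334, -0.1347, 0.0754]
ee_rot: [-2.646, 1.571, -2.416]
wrist_force: [0.8, -0.1, 0.4]
width: 0.0311
```

Request:
send_rows --pt "-1 0 0 0 0" --pt "-1 0 0 0 0" --pt "-1 0 0 0 0" --pt "-1 0 0 0 0" --pt "-1 0 0 0 0"

```text
time: 4.72
tool_pos: [0.5335, -0.1348, 0.0755]
ee_rot: [-1.588, 1.571, -1.357]
wrist_force: [-0.8, -0.8, -0.1]
width: 0.0199
```

Request:
send_rows --pt "-1 0 0 0 0" --pt "-1 0 0 0 0" --pt "-1 0 0 0 0"

```text
time: 4.97
tool_pos: [0.5335, -0.1347, 0.0755]
ee_rot: [-1.576, 1.571, -1.346]
wrist_force: [-0.5, 0.1, -0.6]
width: 0.0197
```

```bash
python3 - <<'E'
from h import *
s=snap("wrist","w5")
o=robot.get_obs();print(o["time"],o["tool_pos"],yawy(o)-np.pi/2,o["wrist_force"],o["width"])
E
```

```text
5.0167 [ 0.53342692 -0.13474052  0.07546471] 0.23018212003456084 [ 0.54036019  0.02704466 -1.25162131] 0.019907941001712344
```

View pics/w5.png

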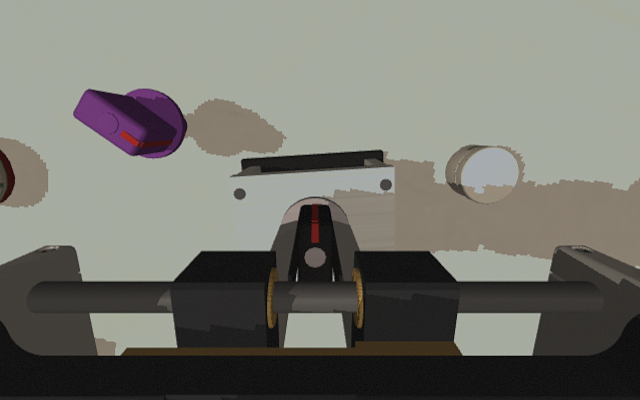

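Request:
send_rows --pt "-1 -0.01 0 0 0" --pt "-1 -0.03 0 0 0" --pt "-1 -0.055 0 0 0" --pt "-1 -0.08 0 0 0" --pt "-1 -0.105 0 0 0"

```text
time: 5.43
tool_pos: [0.5328, -0.1344, 0.1813]
ee_rot: [2.599, 1.569, 2.83]
wrist_force: [-0.1, 0.5, -3.0]
width: 0.0196
```

```bash
python3 - <<'E'
from h import *
s=snap("wrist","w6")
o=robot.get_obs();print(o["time"],o["tool_pos"],yawy(o)-np.pi/2,o["wrist_force"],o["width"],o["joint_positions"])
t=snap("top")
cv2.imwrite("pics/t6.png",cv2.resize(t["image"][150:270,220:400,::-1],None,fx=4,fy=4,interpolation=cv2.INTER_CUBIC))
plan([.533,-.135,.18],.23+np.pi/2,[.521,.223,.18],-.1+np.pi/2,2)
E
```

```text
5.4833 [ 0.53561199 -0.13549681  0.18794052] 0.2302327829373123 [ 1.18657526 -0.49681022  1.30137857] 0.019708973527313024 [-3.50316568e-01  8.94833140e-02  1.40290740e+00 -1.36770422e-04
  1.63977130e+00 -2.15137639e+00]
0 [-0.      0.1757  0.035   0.165 ]
1 [-0.      0.179   0.0056  0.165 ]
```

View pics/w6.png

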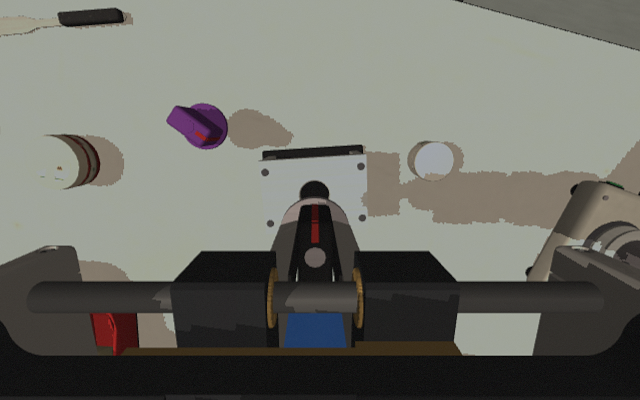

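View pics/t6.png

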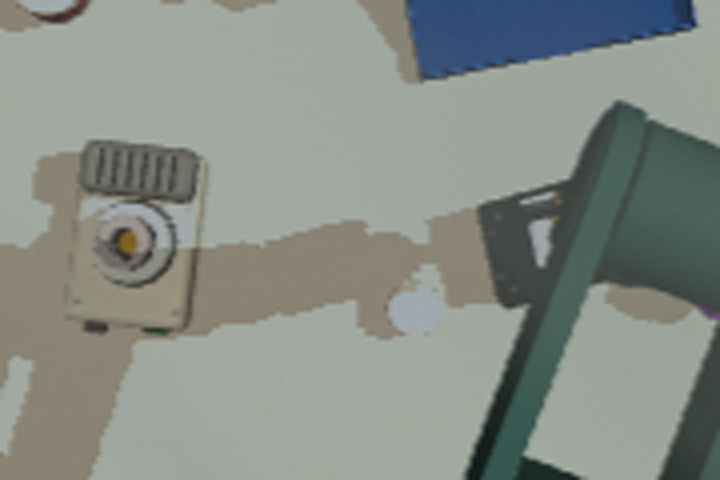

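Request:
send_rows --pt "-1 0 0.025 0.005 0.03" --pt "-1 0 0.06 0.012 0.06" --pt "-1 0 0.1 0.02 0.1" --pt "-1 0 0.14 0.028 0.14" --pt "-1 0 0.175 0.035 0.165"

```text
time: 5.95
tool_pos: [0.5261, 0.0458, 0.1782]
ee_rot: [2.86, 1.567, 2.924]
wrist_force: [0.6, 0.3, -3.1]
width: 0.0199
```

Request:
send_rows --pt "-1 0 0.03 0.001 0.05" --pt "-1 0 0.06 0.002 0.1" --pt "-1 0 0.085 0.003 0.15" --pt "-1 0 0.1 0.003 0.165" --pt "-1 0 0.1 0.003 0.165"

```text
time: 6.37
tool_pos: [0.5225, 0.1467, 0.178]
ee_rot: [2.992, 1.567, 2.897]
wrist_force: [-0.1, -0.2, -3.4]
width: 0.02
```

```bash
python3 - <<'E'
from h import *
s=snap("wrist","w7")
np.save("w7T.npy",s["world_from_camera"])
o=robot.get_obs();print(o["time"],o["tool_pos"],yawy(o)-np.pi/2,o["wrist_force"],o["width"],o["joint_positions"])
E
```

```text
6.4167 [0.52281364 0.14473307 0.17822881] -0.09661759472440323 [ 0.42369194 -0.72118635 -2.60657192] 0.020165993633284907 [ 1.65736364e-01  8.02489859e-02  1.43202262e+00 -2.95119356e-04
  1.63302875e+00 -1.30845799e+00]
```

View pics/w7.png

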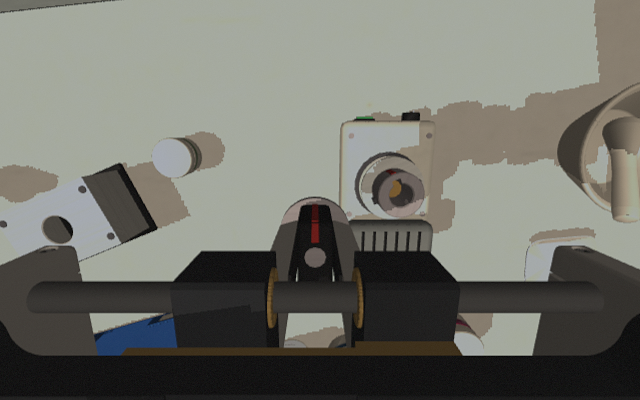

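```bash
python3 - <<'E'
import cv2
i=cv2.imread("pics/w7.png")
cv2.imwrite("pics/w7c.png",cv2.resize(i[140:235,335:445],None,fx=6,fy=6,interpolation=cv2.INTER_CUBIC))
E
```

```text
(no output)
```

View pics/w7c.png

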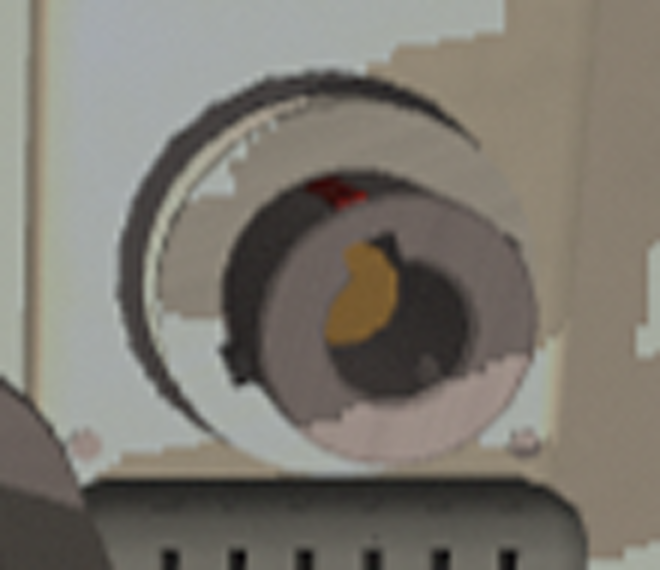

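```bash
python3 - <<'E'
from h import *
s=snap("wrist")
s["world_from_camera"]=np.load("w7T.npy")
f=lambda x,y,z=.096:plane(s,(335+(x-2.5)/6,140+(y-2.5)/6),z)
c=f(399,327);k=f(371,241);r=f(351,202)
print("c",c,"diam",np.linalg.norm(f(260,327)-f(538,327)),np.linalg.norm(f(399,190)-f(399,464)))
for q in(k,r): d=c-q;print(np.arctan2(d[1],d[0]),np.linalg.norm(d))
# grip circle in hand, world offset from TCP at z=tcp+.0325
o=robot.get_obs();p=o["tool_pos"];print(o["time"],p)
for zz in(.03,.0325,.035):
  g=plane(s,(315,258),p[2]+zz);print(g,totool(o,g-p))
E
```

```text
c [0.52111064 0.22774672 0.096     ] diam 0.0431364558651103 0.04365028399466109
0.273522565280343 0.01448171777684218
0.32216246368014323 0.02136622428382137
6.4667 [0.52315323 0.14359763 0.17856372]
[0.52493772 0.14663213 0.20856372] [-0.0300096   0.00314222  0.00139388]
[0.52377252 0.14673771 0.21106372] [-0.03250627  0.00312877  0.00021689]
[0.52260733 0.14684328 0.21356372] [-0.03500293  0.00311532 -0.00096011]
```

Request:
send_rows --pt "-1 0 0.02 -0.0025 -0.08" --pt "-1 0 0.045 -0.0055 -0.18" --pt "-1 0 0.065 -0.008 -0.29" --pt "-1 0 0.08 -0.01 -0.4" --pt "-1 0 0.08 -0.01 -0.4"

```text
time: 6.88
tool_pos: [0.5218, 0.2253, 0.1793]
ee_rot: [2.541, 1.569, 2.845]
wrist_force: [0.2, 0.1, -3.2]
width: 0.0197
```

Request:
send_rows --pt "-1 0.01 0 0 0" --pt "-1 0.02 0 0 0" --pt "-1 0.02 0 0 0"

```text
time: 7.13
tool_pos: [0.5206, 0.2221, 0.1566]
ee_rot: [-3.02, 1.564, -2.722]
wrist_force: [-0.4, 0.3, -3.8]
width: 0.0194
```

```bash
python3 - <<'E'
from h import *
s=snap("wrist","w8")
o=robot.get_obs();print(o["time"],o["tool_pos"],yawy(o)-np.pi/2,o["wrist_force"],o["joint_positions"])
a=snap("side")["image"][120:200,260:350,::-1];b=snap("top")["image"][160:250,210:300,::-1]
a=cv2.resize(a,(405,360),interpolation=cv2.INTER_CUBIC);b=cv2.resize(b,(360,360),interpolation=cv2.INTER_CUBIC)
cv2.imwrite("pics/st8.png",cv2.hconcat([a,b]))
E
```

```text
7.1833 [0.52088799 0.22239759 0.15762516] 0.29752492017706533 [ 0.22088141  0.55780078 -3.19894877] [ 3.03791009e-01  1.41590527e-01  1.40555345e+00 -5.83358919e-04
  1.59969512e+00 -1.56454395e+00]
```

View pics/w8.png

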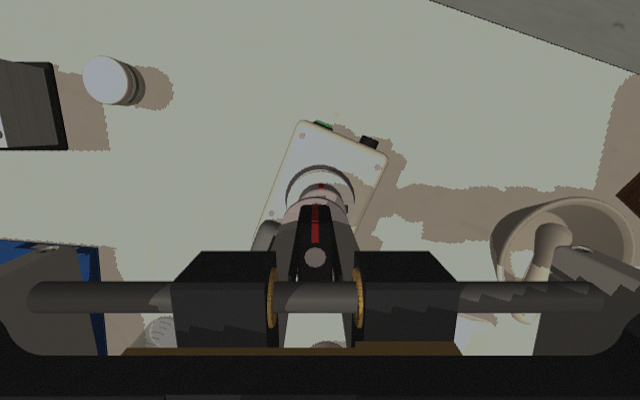

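View pics/st8.png

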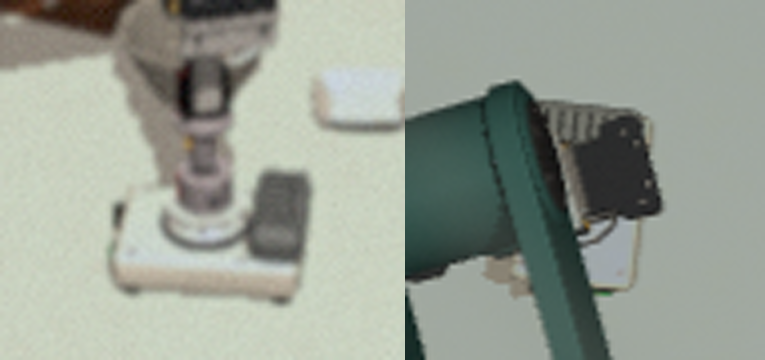

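```bash
python3 - <<'E'
import cv2
i=cv2.imread("pics/w8.png")
cv2.imwrite("pics/w8c.png",cv2.resize(i[155:275,260:375],None,fx=6,fy=5,interpolation=cv2.INTER_CUBIC)[:, :])
E
```

```text
(no output)
```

View pics/w8c.png

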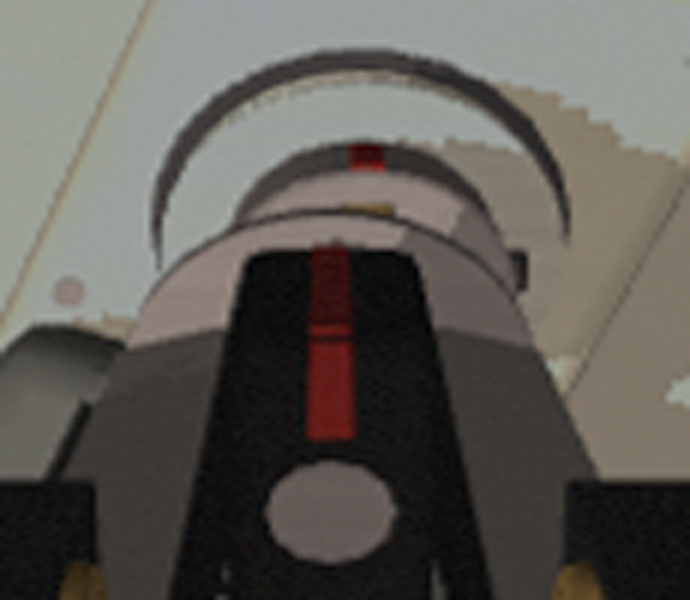

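```bash
python3 - <<'E'
from h import *
s=snap("wrist");o=robot.get_obs();p=o["tool_pos"];print(p,yawy(o)-np.pi/2)
f=lambda x,y,z:totool(o,plane(s,(260+(x-2.5)/6,155+(y-2)/5),z)-p)
zz=.1575
fl=f(332,208,zz-.0075);hb=f(369,170,.096);st=f(367,170,.096);bf=f(331,511,zz+.0325)
print("flange c",fl[1:]+[0,.024],"hub c",hb[1:]+[0,.022],"grip circle",bf[1:])
E
```

```text
[0.52221417 0.22345844 0.16036781] 0.29868738943930717
flange c [ 1.50033047e-04 -2.47657898e-06] hub c [0.00552577 0.00387101] grip circle [1.01112641e-06 1.47808343e-03]
```

Request:
send_rows --pt "-1 0 0.003 0.0015 0" --pt "-1 0 0.0055 0.003 0" --pt "-1 0 0.0055 0.003 0"

```text
time: 7.58
tool_pos: [0.5237, 0.2311, 0.1609]
ee_rot: [0.29, 1.57, 0.591]
wrist_force: [-1.0, 0.1, -3.3]
width: 0.0199
```

```bash
python3 - <<'E'
from h import *
s=snap("wrist","w9")
o=robot.get_obs();print(o["time"],o["tool_pos"],yawy(o)-np.pi/2,o["wrist_force"],o["joint_positions"])
cv2.imwrite("pics/w9c.png",cv2.resize(s["image"][155:275,260:375,::-1],None,fx=6,fy=5,interpolation=cv2.INTER_CUBIC))
E
```

```text
7.6333 [0.52357054 0.23079862 0.1608497 ] 0.30063586742146065 [-0.2478115   0.37235117 -3.87653904] [ 3.16150108e-01  1.48457473e-01  1.39137129e+00 -6.58818510e-05
  1.60094109e+00 -1.55528412e+00]
```

View pics/w9c.png

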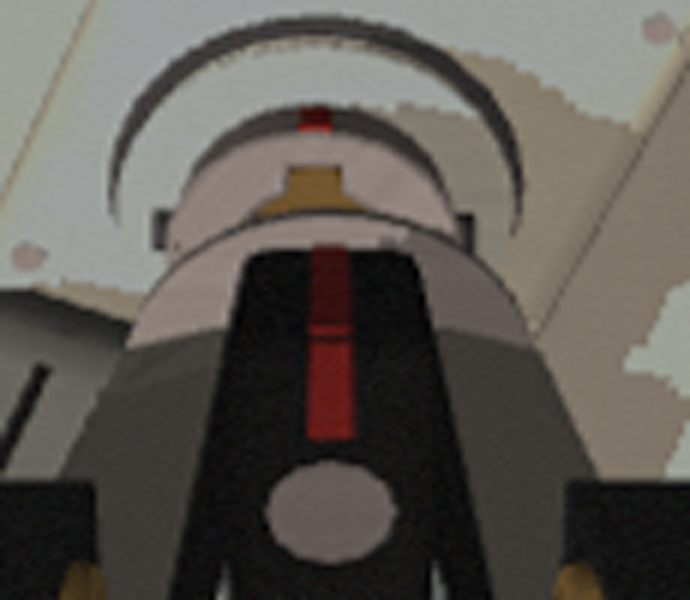

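Request:
send_rows --pt "-1 0 -0.0015 -0.002 0" --pt "-1 0 -0.0015 -0.002 0" --pt "-1 0 -0.0015 -0.002 0" --pt "-1 0 -0.0015 -0.002 0"

```text
time: 7.97
tool_pos: [0.5218, 0.2283, 0.1605]
ee_rot: [-0.722, 1.571, -0.422]
wrist_force: [-0.2, 0.3, -3.5]
width: 0.0198
```

```bash
python3 - <<'E'
from h import *
s=snap("wrist","w10")
o=robot.get_obs();p=o["tool_pos"];print(o["time"],o["tool_pos"],yawy(o)-np.pi/2,o["wrist_force"],o["qvel"])
im=cv2.resize(s["image"][155:275,260:375,::-1],None,fx=6,fy=5,interpolation=cv2.INTER_CUBIC)
cv2.imwrite("pics/w10c.png",im)
E
```

```text
8.0167 [0.52184388 0.22832456 0.16047016] 0.30017233472101124 [ 0.05659535  0.11231795 -3.91080386] [ 0.00222954  0.00042575 -0.00225996  0.00048417 -0.00081227 -0.00018672]
```

View pics/w10c.png

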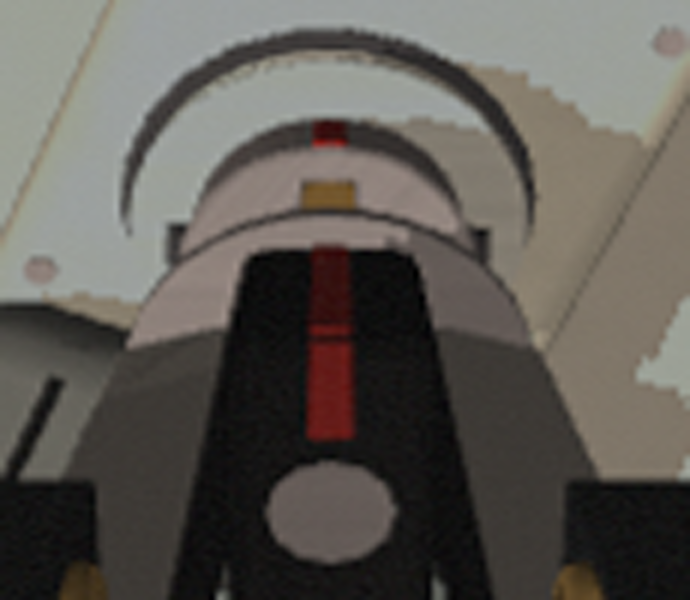

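```bash
python3 - <<'E'
from h import *
s=snap("wrist");o=robot.get_obs();p=o["tool_pos"];print(p)
f=lambda x,y,z:totool(o,plane(s,(260+(x-2.5)/6,155+(y-2)/5),z)-p)
zz=p[2]
fl=f(332,208,zz-.0075);bf=f(331,511,zz+.0325)
print("flange c",fl[1:]+[0,.024],"grip circle",bf[1:])
for zf in(.094,.096): print("hub c",f(330,146,zf)[1:]+[0,.022], "pulley top edge(z?)",f(328,30,.045)[1:]+[0,.033])
print("keyway outer", f(328,181,.096)[1:])
E
```

```text
[0.52186044 0.22832329 0.16047094]
flange c [ 0.00035402 -0.0001744 ] grip circle [0.0002116  0.00074861]
hub c [0.00014293 0.00060461] pulley top edge(z?) [-0.0001852  -0.00318846]
hub c [0.00014261 0.00022566] pulley top edge(z?) [-0.0001852  -0.00318846]
keyway outer [-0.00014697 -0.01561654]
```

Request:
send_rows --pt "-1 0.005 0 0 0" --pt "-1 0.01 0 0 0" --pt "-1 0.015 0 0 0" --pt "-1 0.02 0 0 0" --pt "-1 0.02 0 0 0"

```text
time: 8.48
tool_pos: [0.5209, 0.228, 0.1384]
ee_rot: [-3.089, 1.567, -2.788]
wrist_force: [-0.1, 1.3, -2.5]
width: 0.0197
```

Request:
send_rows --pt "-1 0.003 0 0 0" --pt "-1 0.005 0 0 0" --pt "-1 0.005 0 0 0"

```text
time: 8.73
tool_pos: [0.5216, 0.2283, 0.135]
ee_rot: [-3.02, 1.57, -2.719]
wrist_force: [-1.3, -0.7, -3.1]
width: 0.0203
```

Request:
send_rows --pt "-1 0.002 0 0 0" --pt "-1 0.004 0 0 0" --pt "-1 0.004 0 0 0" --pt "-1 0.004 0 0 0"

```text
time: 9.07
tool_pos: [0.5218, 0.2283, 0.1313]
ee_rot: [-2.721, 1.571, -2.421]
wrist_force: [-0.5, -0.2, -3.8]
width: 0.0196
```

Going in without contact force; continue.

Request:
send_rows --pt "-1 0.0015 0 0 0" --pt "-1 0.003 0 0 0" --pt "-1 0.0045 0 0 0" --pt "-1 0.0045 0 0 0"

```text
time: 9.4
tool_pos: [0.5216, 0.2283, 0.1265]
ee_rot: [-3.006, 1.57, -2.705]
wrist_force: [0.8, 0.3, -2.7]
width: 0.0199
```

```bash
python3 - <<'E'
from h import *
s=snap("wrist","w11")
o=robot.get_obs();p=o["tool_pos"];print(o["time"],o["tool_pos"],yawy(o)-np.pi/2,o["wrist_force"],o["wrist_torque"])
im=cv2.resize(s["image"][155:275,260:375,::-1],None,fx=6,fy=5,interpolation=cv2.INTER_CUBIC)
cv2.imwrite("pics/w11c.png",im)
E
```

```text
9.45 [0.52168786 0.22829175 0.12660126] 0.30020823047726 [ 0.38542651 -0.87901692 -2.4227004 ] [ 0.02830612 -0.09949598  0.01606069]
```

View pics/w11c.png

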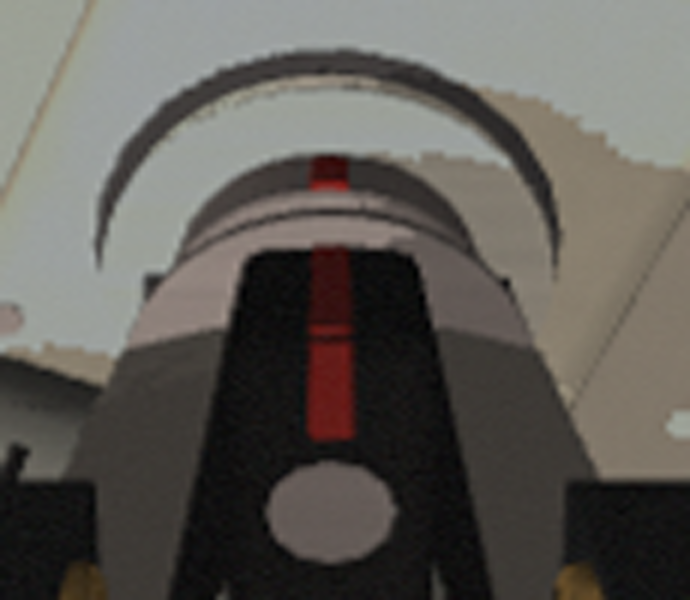

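Request:
send_rows --pt "-1 0.0025 0 0 0" --pt "-1 0.005 0 0 0" --pt "-1 0.0075 0 0 0" --pt "-1 0.01 0 0 0" --pt "-1 0.01 0 0 0"

```text
time: 9.87
tool_pos: [0.5214, 0.2282, 0.116]
ee_rot: [-3.048, 1.569, -2.748]
wrist_force: [-0.6, 0.1, -3.1]
width: 0.0197
```

Request:
send_rows --pt "-1 0.0015 0 0 0" --pt "-1 0.003 0 0 0" --pt "-1 0.004 0 0 0" --pt "-1 0.004 0 0 0"

```text
time: 10.2
tool_pos: [0.522, 0.2284, 0.1141]
ee_rot: [-0.17, 1.57, 0.13]
wrist_force: [-1.5, -1.5, 3.9]
width: 0.02
```

Request:
send_rows --pt "-1 0.0015 0 0 0" --pt "-1 0.003 0 0 0" --pt "-1 0.004 0 0 0" --pt "-1 0.004 0 0 0"

```text
time: 10.53
tool_pos: [0.522, 0.2284, 0.1094]
ee_rot: [-0.125, 1.57, 0.175]
wrist_force: [-3.2, -1.2, 5.0]
width: 0.0198
```

Request:
send_rows --pt "-1 0.001 0 0 0" --pt "-1 0.002 0 0 0" --pt "-1 0.003 0 0 0" --pt "-1 0.003 0 0 0"

```text
time: 10.87
tool_pos: [0.522, 0.2284, 0.1074]
ee_rot: [-0.137, 1.57, 0.163]
wrist_force: [-3.5, -2.0, 7.8]
width: 0.0196
```

```bash
python3 - <<'E'
from h import *
s=snap("wrist","w12")
o=robot.get_obs();p=o["tool_pos"];print(o["time"],o["tool_pos"],yawy(o)-np.pi/2,o["wrist_force"],o["wrist_torque"])
im=cv2.resize(s["image"][155:275,260:375,::-1],None,fx=6,fy=5,interpolation=cv2.INTER_CUBIC)
cv2.imwrite("pics/w12c.png",im)
E
```

```text
10.9167 [0.52203909 0.22841883 0.10742494] 0.30023285864849036 [-3.51412588 -1.3542357   8.71677807] [-0.24941258  0.84970673 -0.01082932]
```

View pics/w12c.png

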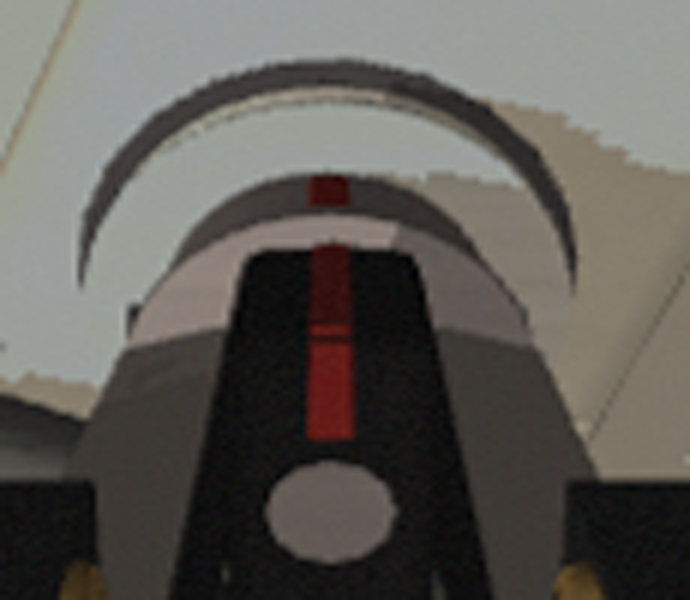

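Request:
send_rows --pt "-1 0.001 0 0 0" --pt "-1 0.002 0 0 0" --pt "-1 0.002 0 0 0" --pt "-1 0.002 0 0 0"

```text
time: 11.25
tool_pos: [0.5221, 0.2284, 0.1074]
ee_rot: [-0.095, 1.569, 0.205]
wrist_force: [-6.5, -2.6, 14.4]
width: 0.0194
```

```bash
python3 - <<'E'
from h import *
s=snap("wrist","w13")
im=cv2.resize(s["image"][155:275,260:375,::-1],None,fx=6,fy=5,interpolation=cv2.INTER_CUBIC)
a=cv2.resize(snap("side")["image"][120:200,260:350,::-1],(675,600),interpolation=cv2.INTER_CUBIC)
o=robot.get_obs();print(o["time"],o["tool_pos"],o["wrist_force"],o["wrist_torque"],o["width"])
v=cv2.hconcat([im,a]);cv2.imwrite("pics/f13.png",cv2.resize(v,(800,352)))
E
```

```text
11.35 [0.52209731 0.22841114 0.10738487] [-6.84269667 -2.6147142  14.98486463] [-0.41124554  1.37248242 -0.0349884 ] 0.019670541511586176
```

View pics/f13.png

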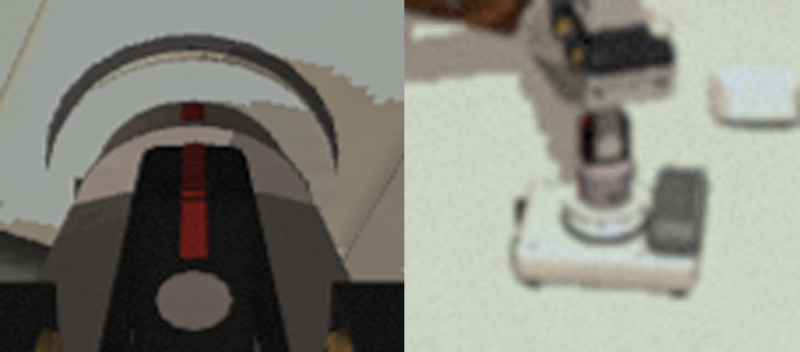

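Request:
send_rows --pt "-1 0.001 0 -0.001 0" --pt "-1 0.001 0 -0.001 0" --pt "-1 0.001 0 -0.001 0" --pt "-1 0.001 0 -0.001 0"

```text
time: 11.68
tool_pos: [0.5221, 0.2284, 0.1074]
ee_rot: [-0.031, 1.566, 0.27]
wrist_force: [-5.2, -2.2, 16.2]
width: 0.02
```

Request:
send_rows --pt "-1 0 0 0 0" --pt "-1 0 0 0 0" --pt "-1 0 0 0 0" --pt "-1 0 0 0 0" --pt "-1 0 0 0 0"

```text
time: 12.1
tool_pos: [0.5221, 0.2284, 0.1073]
ee_rot: [-0.037, 1.566, 0.263]
wrist_force: [-4.5, -1.9, 17.0]
width: 0.0196
```

```bash
python3 - <<'E'
from h import *
o=robot.get_obs();print(o["time"],o["tool_pos"],o["wrist_force"],o["wrist_torque"],o["width"])
print(robot.close_job())
E
```

```text
12.1 [0.5221478  0.22841674 0.10734443] [-4.54585798 -1.9176066  17.01176516] [-0.3804683   1.20958656  0.02312248] 0.019641049131779425
the job is handed in; nothing more can be done
None
```

The shaft is seated in the hub, and I handed the job in at 12.1 s with the gripper still holding the grip and pressing down.

- **Key:** I lined the shaft up with the keyway from the wrist camera before lowering it. The key went straight in with no contact force, so I never had to turn it under pressure to find the slot.
- **Home position:** The spring was felt at a tool height of about 0.115 m. The tool then stopped at 0.1074 m, about 8 mm lower, which matches the spring's full travel. Pressing harder raised the net push from about 12 N to 20 N, while the height changed by no more than 0.1 mm.
- **Visual check:** The last wrist and side pictures show the flange flush on the hub, the grip stripe in line with the hub's stripe, and the shaft not slipped in the jaws (opening 19.6 mm).
- **Disagreements:**
  - One wrist picture, taken while the arm was still settling, put the hub off by a few millimetres. I corrected this before lowering.
  - The coarse top-camera estimate of the hub's y position was about 5 mm different from the final one.
  - A sideways force of about 5 N remained at the end.
- **Other things on the bench:** The arm felt no contact with anything else, but I did not take a final picture of the whole bench.

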